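# Open the vent of the round bread keeper

### The job

Warm buns have gone into the round bread keeper: open the vent in its lid. The vent handle is a lift-to-turn one - lift it out of its shut notch, turn it counterclockwise (seen from above) and let it drop fully home in the open notch, whose place cannot be seen and has to be felt for. Leave the square keeper's vent locked shut and do not shift or knock over the jars and the tin standing about.

Things in the scene. Friction and masses are not known exactly. Their poses are not given: they have to be found in the camera images.
- round_keeper: the round metal bread keeper, fixed to the counter: 160 mm across, lid 170 mm across, its top 100 mm above the counter. Origin: centre of the underside; z up. The vent handle turns about this z axis; x is the direction of the handle's long end when shut. In the middle of the lid sits a round lock housing, 84 mm across, its top 118 mm above the counter
- square_keeper: the square metal bread keeper, fixed to the counter: lid 160 x 160 mm, 100 mm high, with the same lock housing and the same kind of handle in the middle. Leave it alone. Origin: centre of the underside; x along its handle while locked shut
- round_grip (a point): the middle of the round keeper's handle bar, on its turning axis; moves with the handle; 148 mm above the counter when down. The wooden bar is 14 mm wide, 20 mm tall (138 to 158 mm above the counter when down), reaches 30 mm behind the axis and 75 mm ahead of it, and stands on a stem 12 mm thick, 20 mm clear of the lock housing. x points along the bar to its long end
- round_lever_tip (a point): the long end of the round keeper's handle bar, at mid-height, 75 mm from the axis
- round_handle (a joint): turn of the round keeper's handle (rad): 0 = locked shut, growing counterclockwise seen from above; end stop at 1.70. Once lifted it turns with under 0.15 N m. The open notch is adjustable: anywhere from 0.92 to 1.42, hidden in the housing, different each time; beyond it the tooth rides on the track again. A notch leaves about 0.06 rad of play each way
- round_lift (a joint): how far the round keeper's handle is lifted (m): 0 = down in a notch (locked, cannot turn), 0.009 = its tooth rides on the track between notches, 0.016 = upper stop. A spring and its weight pull it down with 7 to 10 N. It must rise over 9 mm to leave a notch. Let down elsewhere it rides on the track, can be turned along it, and drops by itself over a notch if free to slide down
- square_handle (a joint): turn of the square keeper's handle (rad), 0 = locked shut; must stay shut
- square_lift (a joint): how far the square keeper's handle is lifted (m); 0 = down and locked
- jam_jar: bystander: loose jam jar with dark lid, 63 mm across, 85 mm tall; origin at the centre of its underside
- honey_jar: bystander: loose honey jar, 52 mm across, 74 mm tall; origin at the centre of its underside
- tin: bystander: loose tin, 76 mm across, 58 mm tall; origin at the centre of its underside

How it is judged:
On the way:
1. the round keeper's handle is lifted clear of its shut notch and on its way round (value of joint round_lift above 0.006 m and value of joint round_handle above 0.25 rad), for 0.1 s.
At the end, for the whole second after the job is handed in: The round keeper's handle stands in its open notch: turned between 0.8 and 1.55 rad, at rest, and fully down (lifted less than 3 mm); the square keeper's handle is still locked shut (turned less than 0.12 rad, lifted less than 3 mm) (value of joint round_handle between 0.8 and 1.55 rad and value of joint each of round_lift, square_lift below 0.003 m and velocity of joint round_handle between -0.05 and 0.05 rad/s and value of joint square_handle below 0.12 rad); the robot touches nothing.
It fails at once if the square keeper's vent is unlocked (its handle lifted over 7 mm or turned over 0.15 rad) (value of joint square_handle above 0.15 rad or value of joint square_lift above 0.007 m).
It fails at once if a jar or the tin is shifted by more than 25 mm or tipped over 0.5 rad (distance of any of jam_jar, honey_jar, tin from where it was at the start of the episode above 0.025 m or angle between any of jam_jar, honey_jar, tin's own z axis and vertical above 0.5 rad).
It also fails if it takes over 51 s, if anything falls off the work surface, if the arm or the gripper's body presses on something with over 40 N, if the wrist force passes 120 N, or if a joint passes its speed limit or range.

### The arm

A 6-joint arm with a two-finger parallel gripper is mounted at the origin on a cart in front of the work surface, level with it; the furniture and walls round the work are solid. World frame = base frame: x ahead of the robot, y to its left, z up, the work surface at z = 0. Lengths are in m, angles in rad, forces in N, time in s.
With the tool pointing down it reaches from about 0.35 to 0.725 m from the base axis. Payload 6 kg.
Tool frame: the origin (TCP) lies at the very end of the fingers, on their centre line; the grasp point (between the pads) lies bot.grip_depth behind it (bot.grip_depth is the distance from the TCP to the grasp point, in m); z points along the fingers, y is the line along which they close (so a half turn about z gives the same grasp; the last joint's range is limited). The gripper opens to 85 mm and grips with 20 to 120 N. Pads are 22 mm wide; open, the fingers measure 114 mm over their backs; the gripper's body (76 mm by 85 mm) begins 54 mm behind the grasp point. The pads swing forward as they close: fully open they stand 13 mm farther back than shut.
Start: joints at [-0.952, 0.04, 0.085, 0, -1.615, -0.334], TCP at [0.169, -0.576, 0.231] pointing down, gripper open.
Joint ranges: [-2.56, 2.56], [-1.29, 2.01], [-1.08, 1.49], [-3.29, 1.98], [-2.81, -0.18], [-2.99, 2.99]. Speed limits (rad/s): [2.57, 2.57, 3.01, 3.14, 3.14, 3.14].

### API

Orientations are given as a rotation vector (axis times angle).
In Python, from workcell import bot gives the robot as it stands. The module is installed in compiled form; this text tells all that it offers.
- The arm moves only by the tool move_arm, never from a script. Its argument "commands" is a list of rows, each a list of 7 numbers: the closure, from 0 (fully open) to 1 (shut), then the shift along the world's x, y, z in m, then the turn, a rotation vector about the world's x, y, z in degrees. A call has 1 to 5 rows; each row shifts and turns the commanded pose from where the row before left it; what a row does not reach is not made up. A row lasts 1/12 s, in which the tool goes at most 41.7 mm and 7.16 degrees, less where a joint would pass 70% of its speed; a pose out of reach is approached as far as the arm can. A call is refused whole if a number of a shift passes 0.0417 or a number of a turn 7.16, either way. A call with a gripper value outside its range is refused whole. The fingers move at their own pace and stop on an object; the grip force is fixed at half the most. Time passes only in rows, so rows that do not move let the fingers close. It gives the time, the measured TCP pose, the force, the opening and the grip force at its end, in the units of the state.
- bot.get_state(): the state, without advancing time (a new reading comes with each control period).
- bot.camera(name): name is "side" or "top"; returns a dict with "color" (480x640x3 uint8, red, green, blue), "camera_matrix" (3x3 intrinsics, pixels), "extrinsics" (4x4, takes a point from world to camera coordinates). Camera axes: x right, y up, looking along -z (the intrinsics and any distortion apply to the point x, -y, -z); pixel columns grow to the right and rows downward; lengths in m; the calibration is good to about 2 mm. A picture is of the moment at which its call begins. There is no depth.
- bot.sign_off(): hands the job in; it is judged then, once.
The state is a dict: "time_s": time; "joint_pos": joint angles; "qd": joint speeds; "tau": joint torques, N m; "tool_pos": TCP position; "eef_rot": TCP orientation; "wrist_force": force on the tool from outside, world axes, zero at the start; "wrist_torque": the same for the moment, N m; "finger_gap": opening from 0.0 (shut) to 1.0 (fully open); "finger_force": force on a finger pad.
Only numpy, scipy, OpenCV 4.12 (cv2) and the standard library are available. Lean on these libraries where they do the work, as an engineer would, in place of code of your own. Each camera call takes 0.05 s, during which the arm holds its last target. There are 200 camera calls.

## Working session

There is one attempt and no reset: what is moved stays moved. The work goes in short steps, Python scripts to look and compute and a tool call to move; the robot and the scene stay as the last step left them, time stands still between calls to the robot, and variables do not carry over. Pictures are saved under pics/ and viewed, at most 10 in all, crops included, and the job is handed in when it is done.

Besides the shell and the picture viewer there is one more tool, called in YAML: its name, and indented under it one key for each argument. move_arm: Moves the arm, as the interface text tells. Its arguments: {"type":"object","properties":{"commands":{"type":"array"}},"required":["commands"]}

```bash
mkdir -p pics; python3 - <<'E'
from workcell import bot
import cv2,numpy as np
for n in("top","side"):
    c=bot.camera(n);cv2.imwrite(f"pics/{n}0.png",c["color"][:,:,::-1]);print(n,c["camera_matrix"].tolist(),np.round(c["extrinsics"],4).tolist(),[k for k in c])
s=bot.get_state();print(s,bot.grip_depth)
E
```

```text
top [[455.32374487338154, 0.0, 322.8580040383433], [0.0, 455.32374487338154, 240.13632476198768], [0.0, 0.0, 1.0]] [[-0.0098, -0.9999, -0.0104, -0.0948], [0.9909, -0.0111, 0.1342, -0.5802], [-0.1343, -0.009, 0.9909, -1.0039], [0.0, 0.0, 0.0, 1.0]] ['color', 'camera_matrix', 'extrinsics']
side [[535.5727369614706, 0.0, 318.20637294060424], [0.0, 535.5727369614706, 236.3620000295841], [0.0, 0.0, 1.0]] [[-0.9605, -0.2783, 0.0075, 0.5348], [0.1784, -0.5946, 0.7839, -0.2503], [-0.2137, 0.7543, 0.6208, -0.9381], [0.0, 0.0, 0.0, 1.0]] ['color', 'camera_matrix', 'extrinsics']
{'time_s': 0.1, 'joint_pos': array([-9.52302144e-01,  4.07382994e-02,  8.38907176e-02, -4.06165876e-04,
       -1.61552133e+00, -3.33694639e-01]), 'qd': array([-5.05931691e-06, -2.51337799e-03,  4.15051139e-03,  1.68955917e-04,
       -2.98442848e-03,  1.29883754e-03]), 'tau': array([-3.59462545e-03, -3.69347405e+01,  3.48282909e+01,  6.95169389e+00,
       -4.48282997e-03, -1.73575978e-05]), 'tool_pos': array([ 0.16855382, -0.57551527,  0.23037579]), 'eef_rot': array([ 4.45828193e-01, -3.10943292e+00, -2.48733519e-03]), 'wrist_force': array([-1.62394954, -0.29038775, -0.01527409]), 'wrist_torque': array([ 0.02045614,  0.01488698, -0.03384633]), 'finger_force': 0.0, 'finger_gap': 0.9997756098490609} 0.0187
```

View pics/top0.png

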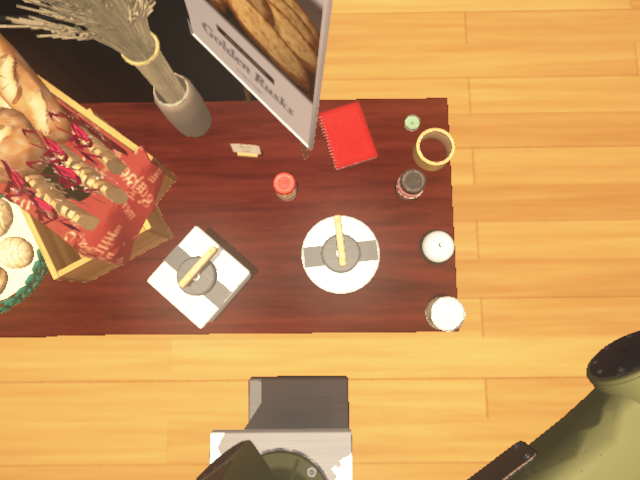

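View pics/side0.png

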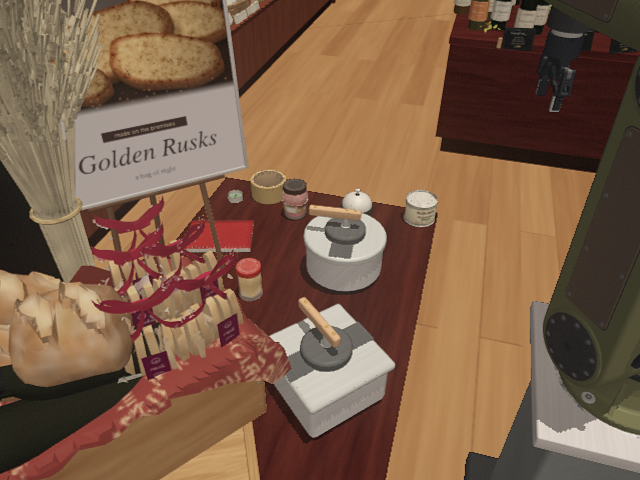

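The top view shows the round keeper at (341,254), with its handle running from (342,265) to its long end at (339,216). The square keeper is at (197,277), the jam jar at (410,185), the honey jar at (285,186) and the tin at (445,313). The side view agrees, with the round handle at about (335,213) and the arm well clear.

```bash
cat >h.py <<'E'
import numpy as np,cv2
from workcell import bot
def ray(c,u,v):
    K=c["camera_matrix"];E=np.array(c["extrinsics"]);R=E[:3,:3];o=-R.T@E[:3,3]
    d=R.T@np.array([(u-K[0,2])/K[0,0],-(v-K[1,2])/K[1,1],-1]);return o,d
def onz(c,u,v,z):
    o,d=ray(c,u,v);return o+d*(z-o[2])/d[2]
def proj(c,p):
    K=c["camera_matrix"];E=np.array(c["extrinsics"]);q=E[:3,:3]@p+E[:3,3];return np.array([K[0,0]*q[0]/-q[2]+K[0,2],K[1,1]*-q[1]/-q[2]+K[1,2]])
def bar(c,win):
    x0,x1,y0,y1=win;h=cv2.cvtColor(c["color"],cv2.COLOR_RGB2HSV)[y0:y1,x0:x1]
    m=cv2.inRange(h,(8,70,120),(30,255,255))
    n,l,s,ce=cv2.connectedComponentsWithStats(m);k=1+np.argmax(s[1:,4]);
    ys,xs=np.where(l==k);return np.c_[xs+x0,ys+y0],s[k]
E
python3 - <<'E'
from h import *
t=bot.camera("top");s=bot.camera("side")
for name,wt in(("round",(310,372,205,285)),("square",(165,230,235,305))):
    p,st=bar(t,wt);r=cv2.minAreaRect(p.astype(np.float32));print(name,st,r)
    b=cv2.boxPoints(r);P=np.array([onz(t,u,v,.158) for u,v in b]);print(P.round(4))
    e=[np.linalg.norm(P[i]-P[(i+1)%4]) for i in range(4)];print(np.round(e,4), P.mean(0))
# lid: white disc top z=.1
h=cv2.cvtColor(t["color"],cv2.COLOR_RGB2HSV);m=cv2.inRange(h,(0,0,170),(180,60,255))[205:300,295:385]
n,l,ss,ce=cv2.connectedComponentsWithStats(m)
pts=np.argwhere(m)[:,::-1]+[295,205];hull=cv2.convexHull(pts.astype(np.int32))
el=cv2.fitEllipse(hull);print(el,onz(t,*el[0],.1))
for n,u,v,z in(("jam",411,180,.085),("honey",285,182,.074),("tin",446,313,.058),("bowl",437,246,.05)):
    q=onz(t,u,v,z);print(n,q.round(3))
p,st=bar(s,(300,372,195,228));print("side",st)
r=cv2.minAreaRect(p.astype(np.float32));b=cv2.boxPoints(r)
print(r,[onz(s,u,v,.158).round(3) for u,v in b])
E
```

```text
round [  9   9  53  53 386] ((350.8692626953125, 233.1189422607422), (52.86395263671875, 47.571231842041016), 65.05609130859375)
[[ 0.6062 -0.0928  0.158 ]
 [ 0.6469 -0.1815  0.158 ]
 [ 0.5475 -0.2244  0.158 ]
 [ 0.5079 -0.1367  0.158 ]]
[0.0976 0.1082 0.0962 0.1076] [ 0.5771484  -0.15884965  0.158     ]
square [ 13  11  40  42 378] ((197.86724853515625, 266.50885009765625), (9.689424514770508, 53.05665588378906), 41.18592834472656)
[[0.479  0.192  0.158 ]
 [0.559  0.1236 0.158 ]
 [0.5458 0.1085 0.158 ]
 [0.4661 0.1769 0.158 ]]
[0.1053 0.02   0.105  0.0198] [0.51244432 0.15025957 0.158     ]
((340.00323486328125, 254.302490234375), (77.55049896240234, 78.14111328125), 89.90480041503906) [ 0.53981442 -0.13788147  0.1       ]
jam [ 0.706 -0.298  0.085]
honey [ 0.707 -0.017  0.074]
tin [ 0.412 -0.37   0.058]
bowl [ 0.561 -0.358  0.05 ]
side [  9   9  53  16 547]
((334.6707458496094, 211.9634246826172), (52.34455108642578, 10.822290420532227), 6.34019136428833) [array([ 0.608, -0.102,  0.158]), array([ 0.617, -0.138,  0.158]), array([ 0.512, -0.148,  0.158]), array([ 0.507, -0.113,  0.158])]
```

```bash
python3 - <<'E'
from h import *
t=bot.camera("top");s=bot.camera("side")
p,st=bar(t,(330,351,212,270));p=p.astype(np.float32);r=cv2.minAreaRect(p);print(st,r)
P=np.array([onz(t,u,v,.158) for u,v in cv2.boxPoints(r)]);print(P.round(4),P.mean(0).round(4))
p2,st2=bar(s,(300,372,195,228));hu=cv2.convexHull(p2.astype(np.int32))
# guess
c=P.mean(0);e=[P[(i+1)%4]-P[i] for i in range(4)];L=max(e,key=np.linalg.norm);L=L/np.linalg.norm(L);L*=np.sign(L[0])
ax=c-L*.0225;print("dir",L,np.degrees(np.arctan2(L[1],L[0])),"axis",ax)
im=s["color"][:,:,::-1].copy();im2=t["color"][:,:,::-1].copy();N=np.array([-L[1],L[0],0])
for z in(.138,.158):
  for a,b in((-.03,-.007),(-.03,.007),(.075,-.007),(.075,.007)):
    q=ax+L*a+N*b;q[2]=z
    for i,cc in((im,s),(im2,t)): u=proj(cc,q);cv2.circle(i,tuple(np.round(u).astype(int)),1,(0,0,255),-1)
a=cv2.resize(im[180:300,270:420],None,fx=2.6,fy=2.6);b=cv2.resize(im2[195:315,270:420],None,fx=2.6,fy=2.6)
cv2.imwrite("pics/chk.png",np.hstack([a,b]))
E
```

```text
[  0   2  21  53 310] ((344.2655334472656, 238.92733764648438), (52.403114318847656, 19.662601470947266), 79.4608154296875)
[[ 0.6147 -0.1166  0.158 ]
 [ 0.6217 -0.1562  0.158 ]
 [ 0.5161 -0.1736  0.158 ]
 [ 0.5092 -0.1346  0.158 ]] [ 0.5654 -0.1453  0.158 ]
dir [ 0.98669809  0.16256349 -0.        ] 9.355721742095879 axis [ 0.54320426 -0.14891749  0.158     ]
```

View pics/chk.png

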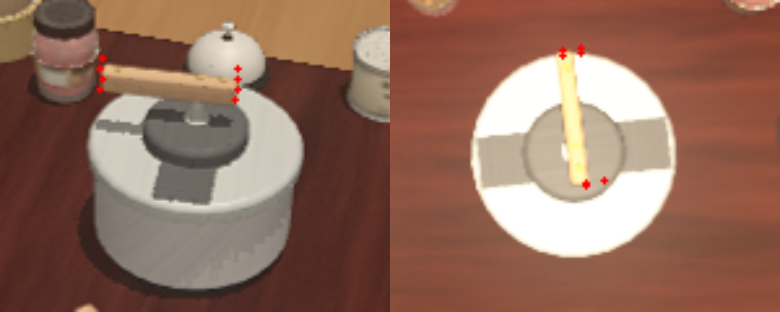

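The crop shows that the top mask had leaked onto the lid. The true bar ends are at about (338,216) and (343,266) in the top view.

```bash
python3 - <<'E'
from h import *
t=bot.camera("top");s=bot.camera("side")
h=cv2.cvtColor(t["color"],cv2.COLOR_RGB2HSV)[212:272,328:352]
for S in(90,110,):
    m=cv2.inRange(h,(8,S,120),(30,255,255));n,l,ss,ce=cv2.connectedComponentsWithStats(m);k=1+np.argmax(ss[1:,4]);ys,xs=np.where(l==k)
    p=np.c_[xs+328,ys+212].astype(np.float32);r=cv2.minAreaRect(p);P=np.array([onz(t,u,v,.158) for u,v in cv2.boxPoints(r)]);print(S,ss[k],r,P.round(4).tolist(),P.mean(0).round(4))
A=onz(t,338.1,216.5,.158);B=onz(t,342.7,266,.158);L=A-B;print(A,B,np.linalg.norm(L),np.degrees(np.arctan2(L[1],L[0])),B+L/np.linalg.norm(L)*.03)
# side bar ends: right face bottom etc; mid-height points of ends
p2,_=bar(s,(300,372,195,228));r=cv2.minAreaRect(p2.astype(np.float32));print(r)
for u,v in((309.5,210),(361,215)): print(onz(s,u,v,.148).round(4))
E
```

```text
90 [  5   2  13  52 121] ((339.5469665527344, 239.4944305419922), (51.7063102722168, 7.21098518371582), 83.21102905273438) [[0.6161, -0.123, 0.158], [0.6177, -0.1376, 0.158], [0.5126, -0.1483, 0.158], [0.511, -0.1339, 0.158]] [ 0.5643 -0.1357  0.158 ]
110 [ 5  2  8  2 14] ((336.5, 214.5), (1.0, 7.0), 90.0) [[0.6166, -0.1232, 0.158], [0.6164, -0.1375, 0.158], [0.6144, -0.1374, 0.158], [0.6145, -0.1231, 0.158]] [ 0.6155 -0.1303  0.158 ]
[ 0.61128716 -0.13350421  0.158     ] [ 0.51013786 -0.14129287  0.158     ] 0.10144872633683075 4.403178073975018 [ 0.54004931 -0.13898964  0.158     ]
((334.45220947265625, 211.90615844726562), (51.93593215942383, 10.807815551757812), 6.709837436676025)
[ 0.614  -0.1306  0.148 ]
[ 0.5111 -0.1437  0.148 ]
```

move_arm:
  commands:
    - [0,0.026,0.031,0,0,0,-1]
    - [0,0.026,0.031,0,0,0,-1]
    - [0,0.026,0.031,0,0,0,-1]
    - [0,0.026,0.031,0,0,0,-1]
    - [0,0.026,0.031,0,0,0,-1]

```text
time_s: 0.82
tool_pos: [0.2993, -0.4193, 0.2314]
eef_rot: [-0.308, 3.126, -0.0]
wrist_force: [1.2, -0.5, 1.0]
finger_gap: 1.0
finger_force: 0.0
```

move_arm:
  commands:
    - [0,0.026,0.031,0,0,0,-1]
    - [0,0.026,0.031,0,0,0,-1]
    - [0,0.026,0.031,0,0,0,-1]
    - [0,0.026,0.031,0,0,0,-1]
    - [0,0.026,0.031,0,0,0,-1]

```text
time_s: 1.23
tool_pos: [0.4295, -0.264, 0.2317]
eef_rot: [-0.172, 3.136, -0.0]
wrist_force: [0.7, -0.3, 0.6]
finger_gap: 1.002
finger_force: 0.0
```

move_arm:
  commands:
    - [0,0.026,0.031,0,0,0,0]
    - [0,0.026,0.031,0,0,0,0]
    - [0,0.026,0.031,0,0,0,0]
    - [0,0.02,0.02,0,0,0,0]
    - [0,0,0,0,0,0,0]

```text
time_s: 1.65
tool_pos: [0.5289, -0.149, 0.2299]
eef_rot: [0.18, -3.135, -0.002]
wrist_force: [-0.4, -0.5, -0.7]
finger_gap: 1.003
finger_force: 0.0
```

move_arm:
  commands:
    - [0,0.011,0.011,-0.03,0,0,0]
    - [0,0,0,-0.03,0,0,0]
    - [0,0,0,-0.025,0,0,0]
    - [0,0,0,-0.01,0,0,0]
    - [0,0,0,0,0,0,0]

```text
time_s: 2.07
tool_pos: [0.5361, -0.1419, 0.1335]
eef_rot: [0.173, -3.132, -0.001]
wrist_force: [-0.4, 0.2, 0.2]
finger_gap: 1.0
finger_force: 0.0
```

```bash
python3 - <<'E'
from h import *
s=bot.camera("side");t=bot.camera("top")
a=cv2.resize(s["color"][110:290,250:430,::-1],None,fx=2.2,fy=2.2);b=cv2.resize(t["color"][165:345,250:430,::-1],None,fx=2.2,fy=2.2)
cv2.imwrite("pics/g.png",np.hstack([a,b]));print(bot.get_state()["tool_pos"])
E
```

```text
[ 0.53800462 -0.1423564   0.13785685]
```

View pics/g.png

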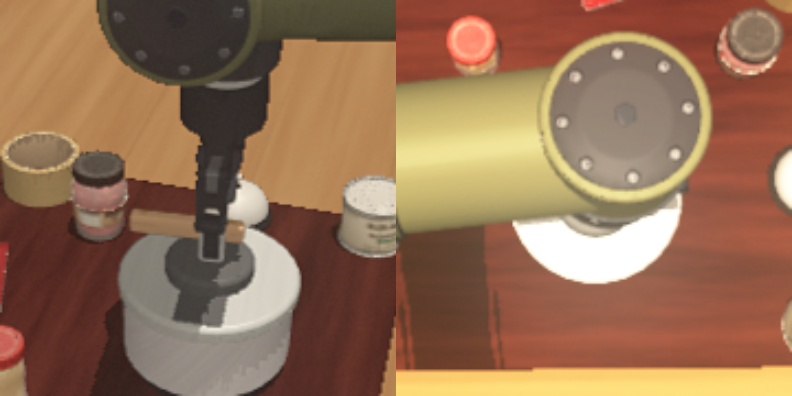

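The left finger stands in front of the bar near its axis, at crop (210,240), and the bar runs between the fingers. I'll correct a few mm and close.

move_arm:
  commands:
    - [0,0.002,0.004,-0.005,0,0,0]
    - [0,0,0,0,0,0,0]
    - [0,0,0,0,0,0,0]
    - [0,0,0,0,0,0,0]
    - [0,0,0,0,0,0,0]

```text
time_s: 2.58
tool_pos: [0.5398, -0.1378, 0.1318]
eef_rot: [-0.173, 3.136, -0.0]
wrist_force: [-0.2, 0.5, -0.1]
finger_gap: 0.999
finger_force: 0.0
```

move_arm:
  commands:
    - [0.5,0,0,0,0,0,0]
    - [0.6,0,0,0,0,0,0]
    - [0.7,0,0,0,0,0,0]
    - [0.7,0,0,0,0,0,0]
    - [0.7,0,0,0,0,0,0]

```text
time_s: 3.0
tool_pos: [0.5396, -0.1378, 0.1312]
eef_rot: [0.173, -3.137, -0.0]
wrist_force: [0.4, -0.1, 0.3]
finger_gap: 0.314
finger_force: 0.0
```

move_arm:
  commands:
    - [0.78,0,0,0,0,0,0]
    - [0.82,0,0,0,0,0,0]
    - [1,0,0,0,0,0,0]
    - [1,0,0,0,0,0,0]
    - [1,0,0,0,0,0,0]

```text
time_s: 3.42
tool_pos: [0.5396, -0.1381, 0.1314]
eef_rot: [-0.173, 3.137, -0.001]
wrist_force: [0.3, -1.0, 0.5]
finger_gap: 0.156
finger_force: 60.4
```

move_arm:
  commands:
    - [1,0,0,0.004,0,0,0]
    - [1,0,0,0.004,0,0,0]
    - [1,0,0,0.0045,0,0,0]
    - [1,0,0,0,0,0,0]
    - [1,0,0,0,0,0,0]

```text
time_s: 3.83
tool_pos: [0.5393, -0.1379, 0.1421]
eef_rot: [0.172, -3.135, -0.001]
wrist_force: [4.3, -3.5, -8.9]
finger_gap: 0.148
finger_force: 59.0
```

move_arm:
  commands:
    - [1,0,0,0.001,0,0,0]
    - [1,0,0,0,0,0,4]
    - [1,0,0,0,0,0,5]
    - [1,0,0,0,0,0,5]
    - [1,0,0,0,0,0,5]

```text
time_s: 4.25
tool_pos: [0.5394, -0.1383, 0.143]
eef_rot: [0.694, -3.063, 0.0]
wrist_force: [5.1, -6.5, -9.6]
finger_gap: 0.148
finger_force: 59.0
```

move_arm:
  commands:
    - [1,0,0,0,0,0,5]
    - [1,0,0,0,0,0,5]
    - [1,0,0,0,0,0,5]
    - [1,0,0,0,0,0,5]
    - [1,0,0,0,0,0,0]

```text
time_s: 4.67
tool_pos: [0.5397, -0.1387, 0.1433]
eef_rot: [1.215, -2.896, 0.001]
wrist_force: [5.3, -7.6, -8.9]
finger_gap: 0.152
finger_force: 59.1
```

```bash
python3 -c "
from workcell import bot
s=bot.get_state();print(s['tool_pos'],s['eef_rot'],s['wrist_force'],s['wrist_torque'])"
```

```text
[ 0.53969556 -0.13866527  0.1432822 ] [ 1.21521745e+00 -2.89588932e+00  1.06049773e-03] [ 5.3258678  -7.64095746 -8.93359054] [-2.57764701 -2.01397865  0.03203219]
```

move_arm:
  commands:
    - [1,0,0,0,0,0,5]
    - [1,0,0,0,0,0,4]
    - [1,0,0,-0.003,0,0,0]
    - [1,0,0,-0.0025,0,0,0]
    - [1,0,0,0,0,0,0]

```text
time_s: 5.08
tool_pos: [0.5399, -0.139, 0.1398]
eef_rot: [1.433, -2.795, 0.004]
wrist_force: [2.8, -7.1, -2.1]
finger_gap: 0.152
finger_force: 60.2
```

move_arm:
  commands:
    - [1,0,0,0,0,0,0]
    - [1,0,0,0,0,0,0]
    - [1,0,0,0,0,0,0]

```text
time_s: 5.33
tool_pos: [0.54, -0.1389, 0.1399]
eef_rot: [-1.433, 2.795, -0.003]
wrist_force: [2.6, -6.3, -0.9]
finger_gap: 0.15
finger_force: 60.2
```

move_arm:
  commands:
    - [1,0,0,-0.001,0,0,1]
    - [1,0,0,0,0,0,1]
    - [1,0,0,0,0,0,1]
    - [1,0,0,0,0,0,0]
    - [1,0,0,0,0,0,0]

```text
time_s: 5.75
tool_pos: [0.5402, -0.1391, 0.1397]
eef_rot: [-1.505, 2.757, -0.005]
wrist_force: [2.3, -5.4, 2.0]
finger_gap: 0.151
finger_force: 60.6
```

move_arm:
  commands:
    - [1,0,0,0,0,0,1]
    - [1,0,0,0,0,0,1]
    - [1,0,0,0,0,0,1]
    - [1,0,0,0,0,0,0]
    - [1,0,0,0,0,0,0]

```text
time_s: 6.17
tool_pos: [0.5402, -0.1391, 0.1397]
eef_rot: [-1.577, 2.716, -0.005]
wrist_force: [3.5, -7.2, 0.9]
finger_gap: 0.154
finger_force: 60.6
```

move_arm:
  commands:
    - [1,0,0,0,0,0,1]
    - [1,0,0,0,0,0,1]
    - [1,0,0,0,0,0,1]
    - [1,0,0,0,0,0,0]
    - [1,0,0,0,0,0,0]

```text
time_s: 6.58
tool_pos: [0.5401, -0.1391, 0.1395]
eef_rot: [-1.648, 2.674, -0.004]
wrist_force: [1.2, -6.3, 0.5]
finger_gap: 0.152
finger_force: 60.5
```

move_arm:
  commands:
    - [1,0,0,0,0,0,1]
    - [1,0,0,0,0,0,1]
    - [1,0,0,0,0,0,1]
    - [1,0,0,0,0,0,0]
    - [1,0,0,0,0,0,0]

```text
time_s: 7.0
tool_pos: [0.5401, -0.139, 0.1384]
eef_rot: [1.718, -2.63, 0.004]
wrist_force: [4.3, -7.7, -3.6]
finger_gap: 0.15
finger_force: 59.8
```

move_arm:
  commands:
    - [1,0,0,-0.001,0,0,0.5]
    - [1,0,0,-0.001,0,0,0.5]
    - [1,0,0,0,0,0,0]
    - [1,0,0,0,0,0,0]
    - [1,0,0,0,0,0,0]

```text
time_s: 7.42
tool_pos: [0.5398, -0.139, 0.1367]
eef_rot: [1.741, -2.615, 0.003]
wrist_force: [2.1, -7.4, -3.2]
finger_gap: 0.15
finger_force: 60.1
```

It is dropping into the notch at about 60°, so I'll lower it fully.

move_arm:
  commands:
    - [1,0,0,-0.002,0,0,0]
    - [1,0,0,-0.002,0,0,0]
    - [1,0,0,-0.002,0,0,0]
    - [1,0,0,0,0,0,0]
    - [1,0,0,0,0,0,0]

```text
time_s: 7.83
tool_pos: [0.5399, -0.1387, 0.1313]
eef_rot: [-1.742, 2.615, -0.003]
wrist_force: [-0.0, -4.8, 1.7]
finger_gap: 0.149
finger_force: 60.7
```

Height is back to 0.1313, so the handle is fully down. I'll release it gently, then lift away.

move_arm:
  commands:
    - [0.7,0,0,0,0,0,0]
    - [0.5,0,0,0,0,0,0]
    - [0.2,0,0,0,0,0,0]
    - [0,0,0,0,0,0,0]
    - [0,0,0,0,0,0,0]

```text
time_s: 8.25
tool_pos: [0.5395, -0.1375, 0.1302]
eef_rot: [1.741, -2.615, -0.001]
wrist_force: [0.8, -0.1, -0.7]
finger_gap: 0.851
finger_force: 0.0
```

move_arm:
  commands:
    - [0,0,0,0,0,0,0]
    - [0,0,0,0.01,0,0,0]
    - [0,0,0,0.025,0,0,0]
    - [0,0,0,0.035,0,0,0]
    - [0,0,0,0.035,0,0,0]

```text
time_s: 8.67
tool_pos: [0.539, -0.1379, 0.2367]
eef_rot: [1.741, -2.614, -0.001]
wrist_force: [1.1, 0.3, 0.8]
finger_gap: 1.003
finger_force: 0.0
```

move_arm:
  commands:
    - [0,-0.025,-0.031,0,0,0,0]
    - [0,-0.025,-0.031,0,0,0,0]
    - [0,-0.025,-0.031,0,0,0,0]
    - [0,-0.025,-0.031,0,0,0,0]
    - [0,-0.025,-0.031,0,0,0,0]

```text
time_s: 9.08
tool_pos: [0.4133, -0.2939, 0.2365]
eef_rot: [-1.742, 2.614, -0.002]
wrist_force: [0.5, -0.8, -0.2]
finger_gap: 0.999
finger_force: 0.0
```

move_arm:
  commands:
    - [0,-0.025,-0.031,0,0,0,0]
    - [0,-0.025,-0.031,0,0,0,0]
    - [0,-0.025,-0.031,0,0,0,0]
    - [0,0,0,0,0,0,0]
    - [0,0,0,0,0,0,0]

```text
time_s: 9.5
tool_pos: [0.3381, -0.3872, 0.2361]
eef_rot: [-1.736, 2.618, -0.001]
wrist_force: [1.3, 0.7, 0.1]
finger_gap: 1.004
finger_force: 0.0
```

```bash
python3 - <<'E'
from h import *
s=bot.camera("side");t=bot.camera("top")
a=cv2.resize(s["color"][150:300,250:430,::-1],None,fx=2.2,fy=2.2);b=cv2.resize(t["color"][165:315,250:430,::-1],None,fx=2.2,fy=2.2)
cv2.imwrite("pics/e.png",np.hstack([a,b]));print(bot.get_state()["tool_pos"],bot.get_state()["wrist_force"])
# predicted bar for lift 0 and 9mm
th=np.radians(66)
for l in(0,.009):
  for d in(-.03,.075):
    q=np.array([.54+d*np.cos(th),-.138+d*np.sin(th),.158+l]);u=proj(s,q);print(l,d,u.round(1),((u-[250,150])*2.2).round(0))
E
```

```text
[ 0.33971831 -0.38571215  0.23577248] [ 0.8308125  -0.02102768 -0.04345831]
0 -0.03 [355.5 203.5] [232. 118.]
0 0.075 [322.1 227.5] [159. 171.]
0.009 -0.03 [355.7 199.8] [233. 110.]
0.009 0.075 [322.1 223.7] [159. 162.]
```

View pics/e.png

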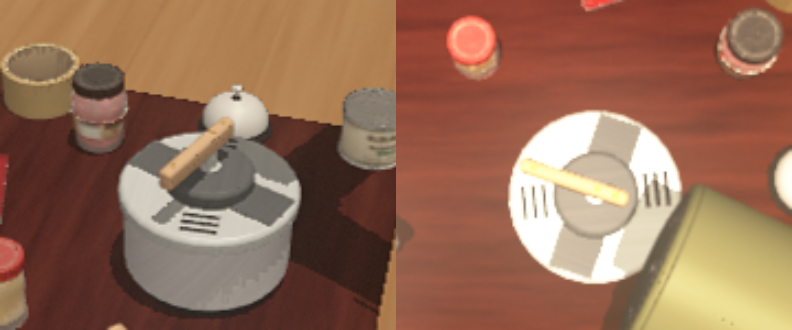

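The handle ends are at crop (231,122) and (164,172), which matches the fully-down prediction. The vent slots are open, the jars and tin are where they were, and the arm is clear.

```bash
python3 -c "
from workcell import bot
print(bot.sign_off())"
```

```text
the job is handed in; nothing more can be done
None
```

The round keeper's vent is open: its handle is turned about 61° (1.06 rad) and fully down in the open notch, the arm is clear, the square keeper and jars were left untouched, and the job is handed in (no verdict was returned).

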